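# Square up the paper weights against the light panel's stop

## Task

Take the straightedge by its grip and, with it, push the four small steel weights together as one group across the light panel until all four stand flush in a straight row against the fence's stop bar; press the whole row home firmly but gently for a moment (a push of about 5 to 10 N, never 15) with the straightedge square to the fence and flush along all four. Then lay the straightedge gently back on its cork rest, lengthwise and centred. Touch the weights with the straightedge only, and leave the other things as they are.

Things in the scene. Friction and masses are not known exactly. Their poses are not given: they have to be found in the camera images.
- straightedge: Aluminium channel straightedge 220 mm long (its y), 90 mm wide (x): a 4 mm base with both long edges turned up as straight walls 24 mm high, 3 mm thick, outer faces 45 mm from the middle; between them a black grip ridge, 60 mm long (y), 14 mm thick (x), from 4 to 40 mm above the underside. Origin: centre of the underside, z up. Either long side may push. 0.5 kg; a 30 to 60 N grip holds it.
- rest: Fixed cork rest pad on the table to the left of the panel, 260 mm long (its x), 120 mm wide (its y), 6 mm thick; origin at the centre of its underside, so its top is 6 mm above the origin. The straightedge lies on it lengthwise: the bar's y along the pad's x, either way round.
- panel: Fixed flat light panel lying on the table, warm white top in an aluminium frame, 320 mm (its x, away from the robot) by 380 mm (its y), top surface 8 mm above its origin (centre of the underside). The weights lie on it; the fence stands along its far (+x) side.
- fence: Squaring fence fixed on the panel, 120 mm from the panel's centre towards its +x side, same axes as the panel; origin on the panel's top, midway along the fence, in line with the front (-x) faces of its two end blocks (30 x 24 x 26 mm high, at y = -145 and +145 mm). In front of them stands a bright steel stop bar, 250 mm long along y, 23 mm high, facing -x.
- stop_mid (a point): Point on the panel's top, 32 mm in front (-x) of the fence's origin: the middle of the stop bar's range. The bar's face is set anywhere within 20 mm before or behind it, parallel to the fence's y, not reported: feel for it. Clamped, it never yields. Sliding the weights takes about 1 to 3 N in all; pressing on the bar adds to that steeply, 2 to 20 N per mm.
- weight1: One of four identical loose steel paper weights standing in front of the fence, 1 of 4 counted from the robot's right (-y): a plain block 38 mm wide (its y), 26 mm deep (its x), 26 mm high, about 0.18 kg (more or less), felt under it. Origin at the centre of the underside. They start turned by up to about 20 degrees from square, at uneven depths; square means its x along the fence's x.
- weight2: One of four identical loose steel paper weights standing in front of the fence, 2 of 4 counted from the robot's right (-y): a plain block 38 mm wide (its y), 26 mm deep (its x), 26 mm high, about 0.18 kg (more or less), felt under it. Origin at the centre of the underside. They start turned by up to about 20 degrees from square, at uneven depths; square means its x along the fence's x.
- weight3: One of four identical loose steel paper weights standing in front of the fence, 3 of 4 counted from the robot's right (-y): a plain block 38 mm wide (its y), 26 mm deep (its x), 26 mm high, about 0.18 kg (more or less), felt under it. Origin at the centre of the underside. They start turned by up to about 20 degrees from square, at uneven depths; square means its x along the fence's x.
- weight4: One of four identical loose steel paper weights standing in front of the fence, 4 of 4 counted from the robot's right (-y): a plain block 38 mm wide (its y), 26 mm deep (its x), 26 mm high, about 0.18 kg (more or less), felt under it. Origin at the centre of the underside. They start turned by up to about 20 degrees from square, at uneven depths; square means its x along the fence's x.
- jar: Bystander: small clear jar with a screw cap, 31 mm across, 44 mm high, on the panel's left (+y) edge strip; origin under its centre.
- loupe: Bystander: black loupe, 30 mm across, 34 mm high, on the panel's right (-y) edge strip; origin under its centre.
- pen_pot: Bystander: square wooden pot of pens, 73 mm wide, up to 185 mm high, at the left of the table; origin under its centre.
- pump_bottle: Bystander: white pump bottle, 60 x 90 mm, 205 mm high, at the far left of the table; origin under its centre.
- beaker: Bystander: clear beaker, 72 mm across, 90 mm high, with a thin rod in it up to 190 mm high, at the right of the table; origin under its centre.
- leather_block: Bystander: dark leather-covered block, 140 x 50 x 50 mm, at the right of the table; origin at the centre of its underside.
- brush: Bystander: hand brush lying at the right of the table, about 160 mm long.
Mind the look-alikes: they are no part of the job. Several things have the shape of the straightedge; the one meant has the colours described above.

How it is judged:
By the outcome, as a careful person would: the job done as asked, in the order asked, and still so for the second after the job is handed in, with the robot touching nothing.
It also fails if it takes over 69 s, if anything falls off the work surface, if the arm or the gripper's body presses on something with over 40 N, if the wrist force passes 120 N, or if a joint passes its speed limit or range.

## Robot

A 6-joint arm with a two-finger parallel gripper is mounted at the origin on the work surface. World frame = base frame: x ahead of the robot, y to its left, z up, the work surface at z = 0. Lengths are in m, angles in rad, forces in N, time in s.
With the tool pointing down it reaches from about 0.25 to 0.775 m from the base axis. Payload 4 kg.
Tool frame: the origin (TCP) lies midway between the tips of the shut fingers; the grasp point (between the pads) lies 19 mm behind it (r.tcp_to_grasp is the distance from the TCP to the grasp point, in m); x points along the fingers, y is the direction in which the jaws open and shut, and the axes are right-handed (so a half turn about x gives the same grasp; the last joint's range is limited). The gripper opens to 85 mm and grips with 20 to 120 N. Pads are 22 mm wide; open, the fingers measure 114 mm over their backs; the gripper's body (76 mm by 85 mm) begins 54 mm behind the grasp point. The pads swing forward as they close: fully open they stand 13 mm farther back than shut.
Start: joints at [-1.282, 0.087, 1.371, -0, 1.684, -0.103], TCP at [0.21, -0.508, 0.231] pointing down, gripper open.
Joint ranges: [-3.1, 3.1], [-0.76, 2.03], [0.27, 2.55], [-1.08, 4.22], [0.17, 2.65], [-2.57, 2.57]. Speed limits (rad/s): [2.79, 2.79, 3.14, 3.14, 3.14, 3.14].

## Interface

Orientations are given as a rotation vector (axis times angle).
In Python, from workcell import get_state, capture, get_calibration, order, r gives the robot as it stands.
- The arm moves only by the tool jog_arm, never from a script. Its argument "series" is a list of rows, each a list of 5 numbers: the opening in per cent of the stroke, from 0 (shut) to 100 (fully open), then the shift along the tool's x, y, z in mm, then the turn about the tool's x in degrees. In form: [[fingers, x, y, z, twist], ...]. A call has exactly 8 rows; each row is the pose to reach, as a shift and turn from the pose measured when the call began, along the tool's axes at that moment; what a row does not reach only later rows make up. A row lasts 1/8 s, in which the tool goes at most 62.5 mm and 10.7 degrees, less where a joint would pass 70% of its speed; a pose out of reach is approached as far as the arm can. A call with a gripper value outside its range is refused whole. The fingers move at their own pace and stop on an object; "force" is the grip in N (left out, the last holds). Time passes only in rows, so rows that repeat a pose let the fingers close, or fill a call up. It gives the time, the measured TCP pose, the force and the opening at its end, in the units of the state.
- get_state(): the state, without advancing time (a new reading comes with each control period).
- capture(name): name is "scene" or "top" or "wrist"; returns (picture, depth): 420x560x3 uint8, red, green, blue; 420x560 float32, m along the optical axis (not along the pixel's ray), 0 where there is no reading.
- get_calibration(name): a dict with "mtx" (3x3 intrinsics, pixels), "R" (3x3) and "t" (3): a world point X has camera coordinates R X + t; the wrist camera has in their place "T_tool_cam" (4x4, takes a point from camera to tool coordinates, whose origin is the TCP and whose axes are the tool frame's). Camera axes: x right, y down, z forward; pixel columns grow to the right and rows downward; lengths in m; the calibration is good to about 2 mm. A picture is of the moment at which its call begins: read the wrist's pose just before it. get_calibration takes no time and is no camera call.
- order.sign_off(): hands the job in, once; it reports no verdict.
The state is a dict: "clock": time; "joints": joint angles; "qvel": joint speeds; "tau": joint torques, N m; "tcp_pos": TCP position; "tool_rot": TCP orientation; "force": force on the tool from outside, world axes, zero at the start; "wrist_torque": the same for the moment, N m; "gripper_width": finger opening in m.
Only numpy, scipy, OpenCV 4.12 (cv2) and the standard library are available. Lean on these libraries where they do the work, as an engineer would, in place of code of your own. Each camera call takes 0.05 s, during which the arm holds its last target.

## Working session

There is one attempt and no reset: what is moved stays moved. The work goes in short steps, Python scripts to look and compute and a tool call to move; the robot and the scene stay as the last step left them, time stands still between calls to the robot, and variables do not carry over. Pictures are saved under pics/ and viewed, and the job is handed in when it is done.

Besides the shell and the picture viewer there is one more tool, called as name([rows], argument=value, ...), one row to a line, values as JSON. jog_arm: Moves the arm, as the interface text tells. Its arguments: {"type":"object","properties":{"series":{"type":"array","items":{"type":"array","items":{"type":"number"}}},"force":{"type":"number"}},"required":["series"]}

```bash
mkdir -p pics; ls; python3 - <<'E'
from workcell import get_state, capture, get_calibration, order, r
import cv2, numpy as np
s=get_state(); print(s)
for n in ("top","scene"):
    im,d=capture(n); np.savez(f"{n}0.npz",im=im,d=d); cv2.imwrite(f"pics/{n}0.png",im[:,:,::-1]); print(n,get_calibration(n))
print(get_calibration("wrist"), r.tcp_to_grasp)
E
```

```text
pics
{'clock': 0.0, 'joints': array([-1.28210332e+00,  8.79715077e-02,  1.37228417e+00,  4.03802652e-05,
        1.68359342e+00, -1.03069009e-01]), 'qvel': array([ 0.00141602,  0.00068331,  0.0018282 , -0.00215322, -0.00048976,
       -0.00103605]), 'tau': array([-2.00880754e-05, -3.51871455e+01, -3.13272643e+01, -2.78897896e-04,
        1.08315755e-02, -2.95331120e-05]), 'tcp_pos': array([ 0.2098795 , -0.50783702,  0.23011493]), 'tool_rot': array([ 2.00726121,  0.40063339, -2.00760742]), 'force': array([-0.6208001 ,  0.14003911, -0.25841244]), 'wrist_torque': array([ 0.00929799,  0.01563003, -0.0320538 ]), 'gripper_width': 0.08553361605312197}
top {'mtx': array([[526.07184993,   0.        , 275.78125705],
       [  0.        , 526.07184993, 211.2939507 ],
       [  0.        ,   0.        ,   1.        ]]), 'R': array([[ 0.02139982, -0.99974664, -0.00697936],
       [-0.99732522, -0.02085895, -0.07005224],
       [ 0.06988891,  0.0084598 , -0.99751891]]), 't': array([-0.01203359,  0.47836713,  1.7449452 ])}
scene {'mtx': array([[431.60186078,   0.        , 282.9125084 ],
       [  0.        , 431.60186078, 213.22333631],
       [  0.        ,   0.        ,   1.        ]]), 'R': array([[ 0.02748698,  0.99957795, -0.00940113],
       [ 0.53157248, -0.02258091, -0.84671176],
       [-0.84656669,  0.01827617, -0.53196882]]), 't': array([-0.01804793, -0.18764256,  1.68467052])}
{'mtx': array([[351.32588995,   0.        , 281.02105778],
       [  0.        , 351.32588995, 207.97475719],
       [  0.        ,   0.        ,   1.        ]]), 'T_tool_cam': array([[-7.25041781e-04, -2.62953219e-01,  9.64808312e-01,
        -1.43079638e-01],
       [ 9.99999722e-01, -3.58136695e-04,  6.53879506e-04,
        -2.35048931e-04],
       [ 1.73593539e-04,  9.64808518e-01,  2.62953405e-01,
        -6.65328167e-02],
       [ 0.00000000e+00,  0.00000000e+00,  0.00000000e+00,
         1.00000000e+00]])} 0.0187
```

View pics/top0.png

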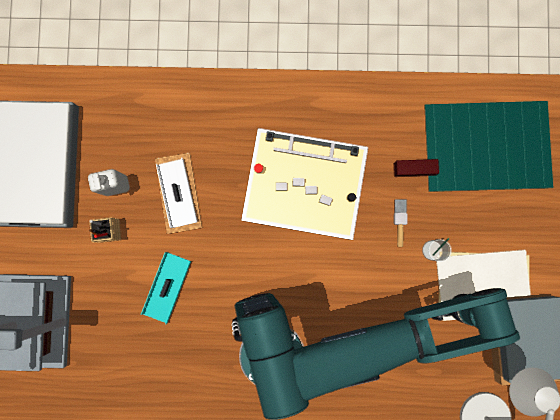

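View pics/scene0.png

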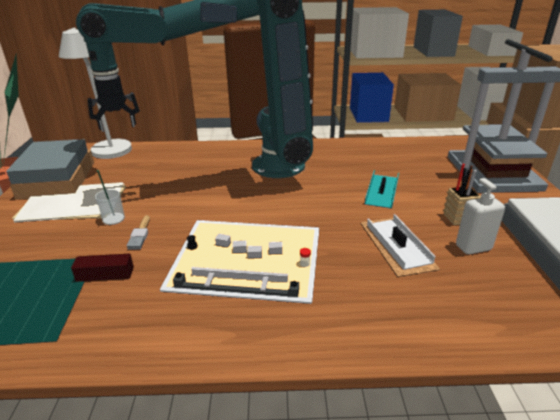

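The top view shows two straightedge shapes: the aluminium one with a black grip on the cork at (178,192), and a teal look-alike at (167,288). I choose the aluminium one and will check it in a close crop. The weights are near (281,187), (298,182), (311,190) and (325,200), the stop bar is near (310,152), the jar at (260,168) and the loupe at (351,198).

```bash
python3 - <<'E'
import cv2, numpy as np
im=np.load("top0.npz")["im"][:,:,::-1]
def crop(x0,y0,w,h,k,n):
    c=cv2.resize(im[y0:y0+h,x0:x0+w],None,fx=k,fy=k,interpolation=cv2.INTER_CUBIC)
    for i in range(0,w,10):
        cv2.putText(c,str(x0+i),(i*k,8),0,.3,(0,0,255),1); cv2.line(c,(i*k,10),(i*k,14),(0,0,255),1)
    for i in range(0,h,10):
        cv2.putText(c,str(y0+i),(0,i*k+4),0,.3,(255,0,0),1)
    cv2.imwrite(f"pics/{n}.png",c)
crop(145,145,65,95,6,"edge0")
crop(238,122,132,120,5,"panel0")
E
```

```text
(no output)
```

View pics/edge0.png

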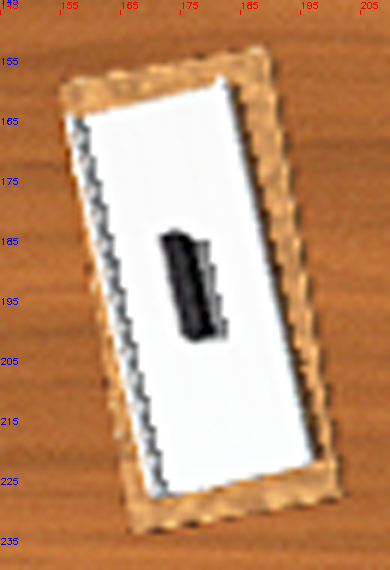

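View pics/panel0.png

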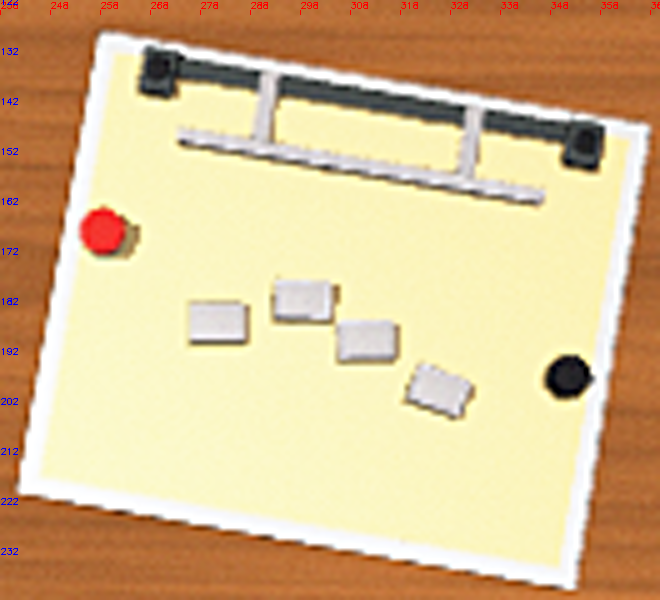

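The crop confirms bare aluminium walls with a black ridge, lying on the cork. I'll work out coarse poses from these corners.

```bash
cat > h.py <<'E'
import numpy as np, cv2
from scipy.spatial.transform import Rotation as Ro
from workcell import get_state, capture, get_calibration, r
def top_ray(uv,z,name="top"):
    c=get_calibration(name); K,R,t=c["mtx"],c["R"],c["t"]
    return ray(uv,z,K,R,t)
def ray(uv,z,K,R,t):
    uv=np.atleast_2d(uv).astype(float)
    d=np.c_[uv,np.ones(len(uv))]@np.linalg.inv(K).T@R
    o=-R.T@t
    return o+d*((z-o[2])/d[:,2])[:,None]
def wrist_cam(s):
    c=get_calibration("wrist"); T=np.eye(4); T[:3,:3]=Ro.from_rotvec(s["tool_rot"]).as_matrix(); T[:3,3]=s["tcp_pos"]
    W=np.linalg.inv(T@c["T_tool_cam"]); return c["mtx"],W[:3,:3],W[:3,3]
def snap(n):
    s=get_state(); K,R,t=wrist_cam(s); im,d=capture("wrist")
    np.savez(n+".npz",im=im,d=d,K=K,R=R,t=t); cv2.imwrite(f"pics/{n}.png",im[:,:,::-1]); return s
def wr(n,uv,z):
    f=np.load(n+".npz"); return ray(uv,z,f["K"],f["R"],f["t"])
def crop(n,x0,y0,w,h,k,out):
    im=np.load(n+".npz")["im"][:,:,::-1]
    c=cv2.resize(im[y0:y0+h,x0:x0+w],None,fx=k,fy=k,interpolation=cv2.INTER_CUBIC)
    for i in range(0,w,20):
        cv2.putText(c,str(x0+i),(i*k,8),0,.3,(0,0,255),1); cv2.line(c,(i*k,10),(i*k,14),(0,0,255),1)
    for i in range(0,h,20):
        cv2.putText(c,str(y0+i),(0,i*k+4),0,.3,(255,0,0),1)
    cv2.imwrite(f"pics/{out}.png",c)
E
python3 - <<'E'
from h import *
np.set_printoptions(precision=4,suppress=True)
e=lambda p:np.array(p)/6+[145,145]
p=lambda q:np.array(q)/5+[238,122]
R=top_ray(e([(62,85),(268,48),(340,492),(135,530)]),.006); print("rest",R,R.mean(0))
for a,b in ((0,3),(1,2)): d=R[a]-R[b]; print(np.degrees(np.arctan2(d[1],d[0])),np.linalg.norm(d))
S=top_ray(e([(72,118),(222,80),(312,462),(155,494)]),.03); print("se",S,S.mean(0))
for a,b in ((0,3),(1,2)): d=S[a]-S[b]; print(np.degrees(np.arctan2(d[1],d[0])),np.linalg.norm(d))
P=top_ray(p([(100,33),(650,127),(575,588),(20,492)]),.008); print("panel",P,P.mean(0))
for a,b in ((0,3),(1,2)): d=P[a]-P[b]; print(np.degrees(np.arctan2(d[1],d[0])),np.linalg.norm(d))
print("grip",top_ray(e([(162,235),(187,235),(212,337),(185,340)]),.046).mean(0))
print("weights",top_ray(p([(439,388),(367,340),(303,299),(218,321)]),.034))
print("bar",top_ray(p([(180,143),(542,202)]),.031))
s=get_state(); print(Ro.from_rotvec(s["tool_rot"]).as_matrix())
E
```

```text
rest [[0.6482 0.4112 0.006 ]
 [0.6718 0.2951 0.006 ]
 [0.4211 0.2464 0.006 ]
 [0.3973 0.3608 0.006 ]] [0.5346 0.3284 0.006 ]
11.363458215866547 0.2559234164557275
10.993277027577925 0.25537195747798075
se [[0.6258 0.3991 0.03  ]
 [0.6489 0.316  0.03  ]
 [0.4365 0.2589 0.03  ]
 [0.4169 0.3453 0.03  ]] [0.532  0.3298 0.03  ]
14.448995125812123 0.21570838937320425
15.05157661819725 0.21998004705524896
panel [[ 0.76    0.0647  0.008 ]
 [ 0.7028 -0.3098  0.008 ]
 [ 0.3895 -0.2624  0.008 ]
 [ 0.4461  0.1111  0.008 ]] [ 0.5746 -0.0991  0.008 ]
-8.403286356361935 0.31730622217557236
-8.589709612331106 0.3167931068553425
grip [0.5309 0.3287 0.046 ]
weights [[ 0.5197 -0.1672  0.034 ]
 [ 0.5507 -0.1189  0.034 ]
 [ 0.5773 -0.0759  0.034 ]
 [ 0.5614 -0.0196  0.034 ]]
bar [[ 0.6811  0.0083  0.031 ]
 [ 0.6461 -0.2344  0.031 ]]
[[-0.0006  0.3819 -0.9242]
 [ 0.0019 -0.9242 -0.3819]
 [-1.     -0.002  -0.0002]]
```

jog_arm([
  [100,-10,-30,-58,0],
  [100,-20,-60,-115,0],
  [100,-30,-90,-172,0],
  [100,-40,-118,-230,0],
  [100,-50,-147,-287,0],
  [100,-50,-177,-344,0],
  [100,-50,-205,-400,0],
  [100,-50,-227,-440,0],
])

```text
clock: 1.1
tcp_pos: [0.5308, -0.1283, 0.2803]
tool_rot: [2.007, 0.401, -2.008]
force: [1.0, -2.0, 0.8]
gripper_width: 0.085
```

```bash
python3 - <<'E'
from h import *
s=snap("w1"); print(s["clock"],s["tcp_pos"],s["joints"],s["qvel"])
E
```

```text
1.1 [ 0.53083613 -0.12834113  0.28031531] [-3.41908910e-01  7.54850363e-02  1.28709121e+00  1.47859288e-03
  1.78068278e+00  8.37288430e-01] [ 0.88055388  0.43051606 -0.44821553 -0.00325894  0.0162165   0.87793746]
```

View pics/w1.png

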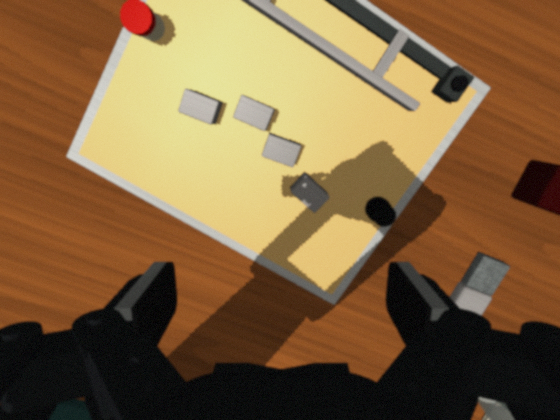

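The view shows the weights at (200,106), (254,112), (282,150), (309,192), the stop bar running from (250,0) to (415,105), and the panel's near corners at (73,155), (333,302), (488,88). I'll take an enlarged crop for detail.

```bash
python3 - <<'E'
from h import *
crop("w1",160,75,190,150,4,"w1c")
crop("w1",230,0,270,130,3,"w1b")
E
```

```text
(no output)
```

View pics/w1c.png

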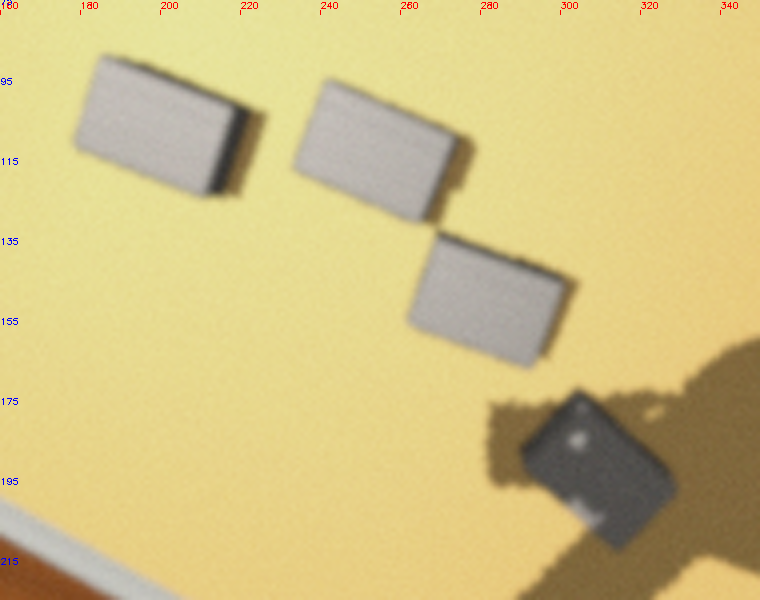

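View pics/w1b.png

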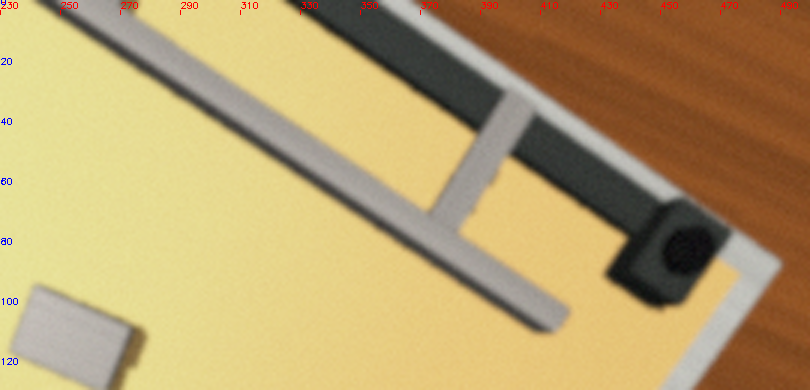

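jog_arm([
  [100,0,-57,-18,1],
  [100,0,-114,-36,2],
  [100,0,-171,-54,3],
  [100,0,-228,-72,4],
  [100,0,-285,-90,5],
  [100,0,-342,-108,6],
  [100,0,-380,-130,7],
  [100,0,-421,-174,7.5],
])

```text
clock: 2.15
tcp_pos: [0.53, 0.335, 0.2839]
tool_rot: [2.084, 0.291, -2.077]
force: [0.5, -0.1, 1.2]
gripper_width: 0.0852
```

```bash
python3 - <<'E'
from h import *
s=snap("w2"); print(s["clock"],s["tcp_pos"],s["joints"],s["qvel"])
E
```

```text
2.15 [0.53000541 0.33495914 0.28392096] [0.46981215 0.25440274 1.07527385 0.00672512 1.80625445 1.77255183] [ 0.51422504  0.92960247 -1.10347087 -0.00619251  0.14705638  0.588822  ]
```

View pics/w2.png

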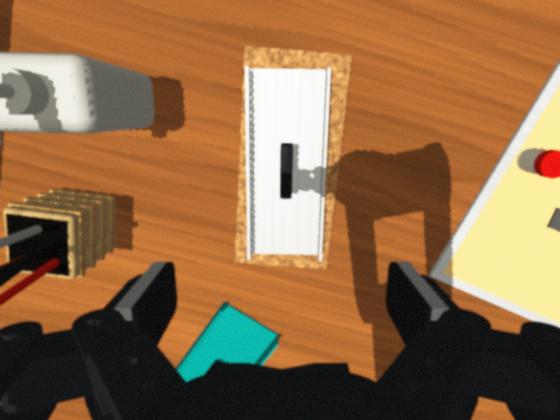

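The straightedge is on its cork rest with the grip at (287,171). The pen pot is at (45,235) and the pump bottle at (90,95), both well clear.

```bash
python3 - <<'E'
from h import *
crop("w2",225,35,140,130,5,"w2a")
crop("w2",225,150,140,130,5,"w2b")
np.set_printoptions(precision=4,suppress=True)
f=np.load("w1.npz")
# depth-based pixel->world checks
from h import ray
c=lambda l:np.array(l)/4+[160,75]
ws=[ [(578,392),(676,488),(617,549),(525,452)],[(442,238),(566,284),(533,367),(408,322)],[(330,82),(457,136),(423,222),(294,168)],[(105,56),(240,105),(208,194),(75,148)]]
for w in ws:
    P=wr("w1",c(w),.034); d1=P[0]-P[1]; d2=P[3]-P[2]
    print(P.mean(0), np.linalg.norm(d1),np.linalg.norm(P[1]-P[2]),np.degrees(np.arctan2(d1[1],d1[0])),np.degrees(np.arctan2(d2[1],d2[0])))
b=lambda l:np.array(l)/3+[230,0]
B=wr("w1",b([(62,3),(545,322)]),.031);d=B[0]-B[1];print("bar front top",B,np.degrees(np.arctan2(d[1],d[0])))
B=wr("w1",b([(40,3),(545,332)]),.008);print("bar front bot",B)
Pn=wr("w1",[(73,155),(333,302),(488,88)],.008);print("panel",Pn)
for i,j in((0,1),(2,1)):
    d=Pn[i]-Pn[j];print(np.degrees(np.arctan2(d[1],d[0])),np.linalg.norm(d))
E
```

```text
[ 0.5231 -0.1664  0.034 ] 0.03957438273724733 0.024366204752128966 68.27281695631723 65.58476738738649
[ 0.5546 -0.119   0.034 ] 0.036062172579859185 0.02449133826755409 92.40704893419256 92.63627131119766
[ 0.5802 -0.0762  0.034 ] 0.0361879317825054 0.024288569302279527 90.1444703122145 90.09663990675283
[ 0.5642 -0.0198  0.034 ] 0.037064831847192586 0.024923732051888765 93.00169340661103 93.55098814566422
bar front top [[ 0.6794 -0.0336  0.031 ]
 [ 0.6503 -0.2301  0.031 ]] 81.55901972592527
bar front bot [[ 0.6816 -0.0224  0.008 ]
 [ 0.6504 -0.2393  0.008 ]]
panel [[ 0.4535  0.1055  0.008 ]
 [ 0.3946 -0.2584  0.008 ]
 [ 0.7048 -0.3068  0.008 ]]
80.79834701666549 0.36858433394161044
-8.86884306312913 0.31391383218504826
```

View pics/w2a.png

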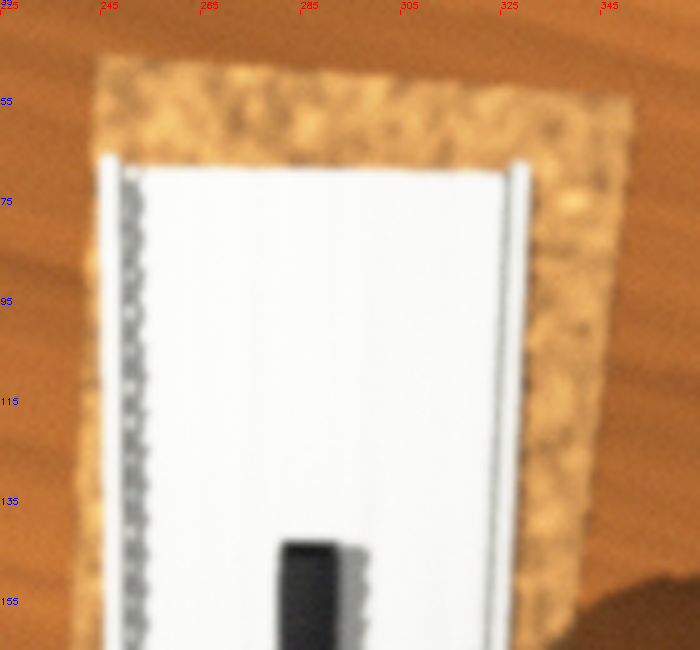

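View pics/w2b.png

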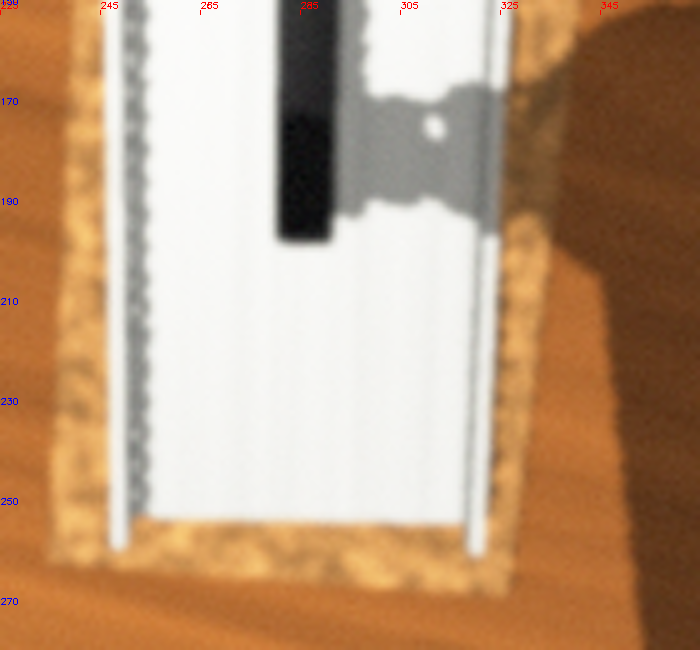

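```bash
python3 - <<'E'
from h import *
np.set_printoptions(precision=4,suppress=True)
ang=lambda d:np.degrees(np.arctan2(d[1],d[0]))
def rep(n,uv,z):
    P=wr("w2",uv,z); print(n,P[:,:2].tolist() and P.mean(0)); 
    for i,j in((0,3),(1,2),(0,1),(3,2)): d=P[i]-P[j]; print("  ",ang(d),np.linalg.norm(d))
rep("rest",[(245,46.4),(351.6,54.4),(326,269),(235,262.4)],.006)
rep("walls",[(244.8,66),(331,67.4),(321.8,261),(246.4,259.6)],.030)
rep("grip",[(281.4,144),(292.4,144),(291.4,198),(280.6,198)],.046)
s=get_state();print(s["clock"],s["tcp_pos"]);M=Ro.from_rotvec(s["tool_rot"]).as_matrix();print(M,ang(M[:,1]))
E
```

```text
rest [0.5364 0.3292 0.006 ]
   11.04781180001109 0.2588421289633988
   11.057716104884724 0.2594317916303434
   101.41209540493743 0.11846662902121778
   101.12687910745964 0.11850919354051927
walls [0.5346 0.3325 0.03  ]
   14.418320587703544 0.22058820856374295
   14.638708890604391 0.22068220534177085
   104.52324951808517 0.09109828459286619
   104.464725147185 0.09194701432878735
grip [0.5359 0.3323 0.046 ]
   14.596769098836955 0.059445064319295526
   14.846103959604202 0.05942875850194399
   105.47288156125788 0.011781804232819692
   105.53432462395192 0.012040655009543186
2.2 [0.5322 0.3418 0.2793]
[[-0.0009  0.2713 -0.9625]
 [ 0.0126 -0.9624 -0.2712]
 [-0.9999 -0.0123 -0.0025]] -74.2600391808984
```

```bash
cat >> h.py <<'E'
def st(settle=0,target=None,yaw=None):
    np.set_printoptions(precision=4,suppress=True)
    for _ in range(settle): capture("top")
    s=get_state();M=Ro.from_rotvec(s["tool_rot"]).as_matrix()
    print("t",s["clock"],"tcp",s["tcp_pos"],"x",M[:,0],"yaw",np.degrees(np.arctan2(M[1,1],M[0,1])),"F",s["force"],"T",s["wrist_torque"],"w",s["gripper_width"],"qv",np.abs(s["qvel"]).max(),"j",s["joints"])
    if target is not None:
        print("delta tool mm",M.T@(np.array(target)-s["tcp_pos"])*1000, "twist",None if yaw is None else -(yaw-np.degrees(np.arctan2(M[1,1],M[0,1]))))
    return s
E
python3 - <<'E'
from h import *
for _ in range(4): st(2,(.5352,.3324,.10),-75.4)
E
```

```text
t 2.3 tcp [0.5305 0.3356 0.2797] x [-0.0035  0.0062 -1.    ] yaw -74.37345792705536 F [-0.6071 -0.2615 -1.1626] T [-0.0249  0.0673  0.0428] w 0.08557171115312667 qv 0.06909252565702648 j [0.4701 0.2604 1.0761 0.0073 1.8054 1.7699]
delta tool mm [179.6755   5.6157  -3.9294] twist 1.0265420729446504
t 2.4 tcp [0.5305 0.3333 0.2825] x [-0.      0.0073 -1.    ] yaw -74.54862468797447 F [-0.1046 -0.3033  0.4021] T [-0.0545 -0.0551  0.0038] w 0.08537663092914671 qv 0.041250973363100775 j [0.4672 0.2549 1.0774 0.0067 1.806  1.7699]
delta tool mm [182.4807   3.443   -3.9671] twist 0.8513753120255387
t 2.5 tcp [0.5306 0.3326 0.2841] x [ 0.0024  0.0087 -1.    ] yaw -74.62758546740538 F [-0.5188  0.6586  0.2817] T [-0.0105  0.034  -0.0149] w 0.08510999864653997 qv 0.01535502907095429 j [0.4659 0.2522 1.0775 0.0069 1.8058 1.7701]
delta tool mm [184.1423   2.8348  -3.5731] twist 0.7724145325946239
t 2.6 tcp [0.5306 0.3325 0.2847] x [ 0.0033  0.0093 -1.    ] yaw -74.64294358804158 F [ 0.2678 -0.1679 -0.8868] T [-0.0222  0.0238  0.0432] w 0.08570178278214365 qv 0.0019464117224427717 j [0.4658 0.2515 1.0773 0.0071 1.8056 1.7702]
delta tool mm [184.6932   2.8664  -3.3643] twist 0.7570564119584304
```

jog_arm([
  [35,30,1,-1,0.3],
  [35,70,2,-2,0.7],
  [35,110,2.9,-3.4,0.75],
  [35,145,2.9,-3.4,0.75],
  [35,170,2.9,-3.4,0.75],
  [35,184.7,2.9,-3.4,0.75],
  [35,184.7,2.9,-3.4,0.75],
  [35,184.7,2.9,-3.4,0.75],
], force=45)

```text
clock: 3.6
tcp_pos: [0.5361, 0.3326, 0.1019]
tool_rot: [2.098, 0.278, -2.082]
force: [0.3, 1.0, -0.0]
gripper_width: 0.0296
```

```bash
python3 - <<'E'
from h import *
snap("w3"); st(2,(.5352,.3324,.018),-75.4)
crop("w3",130,40,300,260,2,"w3c")
E
```

```text
t 3.75 tcp [0.536  0.3328 0.1017] x [ 0.0059  0.0106 -0.9999] yaw -75.39150048589764 F [ 0.1222 -0.1498  1.3236] T [ 0.017  -0.0041  0.0577] w 0.029876370861653536 qv 0.007273279136690786 j [0.4621 0.3139 1.3633 0.007  1.4544 1.7772]
delta tool mm [83.6578  0.8655  1.6   ] twist 0.008499514102368266
```

View pics/w3.png

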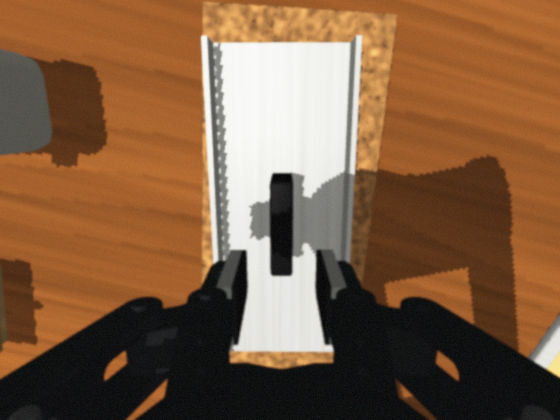

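The shut-down-to-30 mm fingers straddle the black ridge, which spans (271–293, 173–275). I'll refine its position from this closer view.

```bash
python3 - <<'E'
from h import *
P=wr("w3",[(270.5,173.5),(293.5,173.5),(292.5,275),(270.5,275)],.046);print(P,P.mean(0))
W=wr("w3",[(203,38),(361,38)],.030);print(W, W.mean(0)-np.array([np.cos(np.radians(14.6)),np.sin(np.radians(14.6)),0])*.11)
R=wr("w3",[(203,3),(396,15)],.006); print(R,R.mean(0)-np.array([np.cos(np.radians(11.05)),np.sin(np.radians(11.05)),0])*.13)
E
```

```text
[[0.56655958 0.34736068 0.046     ]
 [0.56989173 0.33462307 0.046     ]
 [0.50867529 0.31874335 0.046     ]
 [0.50519832 0.33189419 0.046     ]] [0.53758123 0.33315532 0.046     ]
[[0.62893162 0.40293924 0.03      ]
 [0.65117822 0.31686654 0.03      ]] [0.53360691 0.33217526 0.03      ]
[[0.65149668 0.41292491 0.006     ]
 [0.67465337 0.29660074 0.006     ]] [0.53548518 0.3298463  0.006     ]
```

jog_arm([
  [35,15,0.3,1.0,0],
  [35,35,0.6,1.6,0],
  [35,55,0.6,1.6,0],
  [35,72,0.6,1.6,0],
  [35,81,0.6,1.6,0],
  [35,83.5,0.6,1.6,0],
  [35,83.5,0.6,1.6,0],
  [35,83.5,0.6,1.6,0],
], force=45)

```text
clock: 4.75
tcp_pos: [0.5358, 0.333, 0.0193]
tool_rot: [2.1, 0.279, -2.081]
force: [0.4, 0.1, -0.3]
gripper_width: 0.0298
```

jog_arm([
  [20,0,0,0,0],
  [10,0,0,0,0],
  [5,0,0,0,0],
  [5,0,0,0,0],
  [5,0,0,0,0],
  [5,0,0,0,0],
  [5,0,0,0,0],
  [5,0,0,0,0],
], force=45)

```text
clock: 5.75
tcp_pos: [0.5363, 0.3334, 0.0203]
tool_rot: [2.102, 0.28, -2.079]
force: [-0.3, 1.0, 5.5]
gripper_width: 0.0132
```

```bash
python3 - <<'E'
from h import *
st(1)
E
```

```text
t 5.8 tcp [0.5363 0.3334 0.0203] x [ 0.0092  0.0124 -0.9999] yaw -75.3803423172921 F [-0.2392  0.7748  5.5736] T [-0.2531 -0.0269 -0.0176] w 0.013515189623523723 qv 0.0011498226770762592 j [0.4628 0.38   1.448  0.0073 1.2998 1.7766]
```

jog_arm([
  [5,-5,0,0,0],
  [5,-15,0,0,0],
  [5,-35,0,0,0],
  [5,-60,0,0,0],
  [5,-80,0,0,0],
  [5,-95,0,0,0],
  [5,-100,0,0,0],
  [5,-100,0,0,0],
], force=50)

```text
clock: 6.8
tcp_pos: [0.5353, 0.3321, 0.1202]
tool_rot: [2.101, 0.28, -2.079]
force: [-0.0, 0.3, -4.5]
gripper_width: 0.013
```

```bash
python3 - <<'E'
from h import *
snap("w4");st(2,(.4534,-.0815,.10),-8.5)
E
```

```text
t 6.95 tcp [0.5347 0.3318 0.1188] x [ 0.0069  0.0112 -0.9999] yaw -75.381706973581 F [ 0.0292 -0.4369 -4.9065] T [-0.012   0.0126 -0.0396] w 0.012790311255455886 qv 0.0026536996683450102 j [0.4617 0.2988 1.3475 0.007  1.4841 1.7769]
delta tool mm [ 13.6001 379.5912 183.1681] twist -66.881706973581
```

View pics/w4.png

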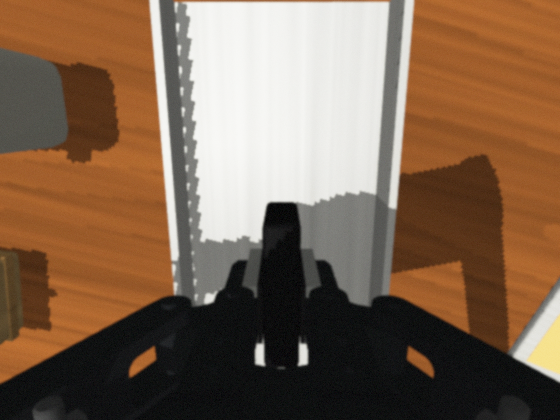

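jog_arm([
  [5,0,10,5,-2],
  [5,0,30,14,-6],
  [5,0,60,29,-12],
  [5,0,95,46,-19],
  [5,0,132,64,-26],
  [5,0,170,82,-33],
  [5,0,208,100,-40],
  [5,0,246,119,-47],
])

```text
clock: 7.95
tcp_pos: [0.4809, 0.0625, 0.1148]
tool_rot: [1.573, 0.942, -1.553]
force: [0.7, 0.0, -4.9]
gripper_width: 0.0127
```

```bash
python3 - <<'E'
from h import *
st(0,(.4534,-.0815,.075),-8.5)
E
```

```text
t 7.95 tcp [0.4809 0.0625 0.1148] x [ 0.006   0.0111 -0.9999] yaw -28.14625139797239 F [ 0.6643  0.0124 -4.934 ] T [-0.0424 -0.0204 -0.0488] w 0.012717500497300914 qv 1.6361705943496445 j [ 0.0048 -0.0093  1.7047  0.0111  1.4401  0.4946]
delta tool mm [ 37.9977  43.6853 140.4245] twist -19.64625139797239
```

jog_arm([
  [5,4,12,38,-6],
  [5,10,23,74,-11],
  [5,18,32,104,-15],
  [5,26,39,126,-18],
  [5,33,42.5,137,-19.3],
  [5,38,43.7,140.4,-19.6],
  [5,38,43.7,140.4,-19.6],
  [5,38,43.7,140.4,-19.6],
])

```text
clock: 8.95
tcp_pos: [0.4537, -0.081, 0.0752]
tool_rot: [1.329, 1.14, -1.308]
force: [0.5, -0.2, -4.1]
gripper_width: 0.013
```

```bash
python3 - <<'E'
from h import *
s=snap("w5");st(2,(.4534,-.0815,.03),-8.5)
im,d=capture("scene");cv2.imwrite("pics/s5.png",cv2.resize(im[180:330,130:350,::-1],None,fx=3.5,fy=3.5,interpolation=cv2.INTER_CUBIC))
im,d=capture("top");np.savez("t5.npz",im=im);crop("t5",235,120,140,130,5,"t5c")
E
```

```text
t 9.1 tcp [ 0.4538 -0.0811  0.0754] x [ 0.0068  0.0109 -0.9999] yaw -8.503805745977093 F [ 0.0619 -0.0794 -4.524 ] T [-0.04    0.012   0.0167] w 0.012904240461010463 qv 0.0032392869150738514 j [-0.3088 -0.0278  1.8056  0.0128  1.3607 -0.1631]
delta tool mm [45.3837 -0.5655  0.9718] twist -0.0038057459770932667
```

View pics/w5.png

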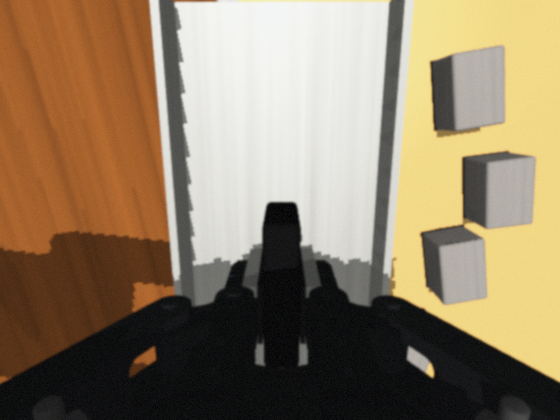

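View pics/s5.png

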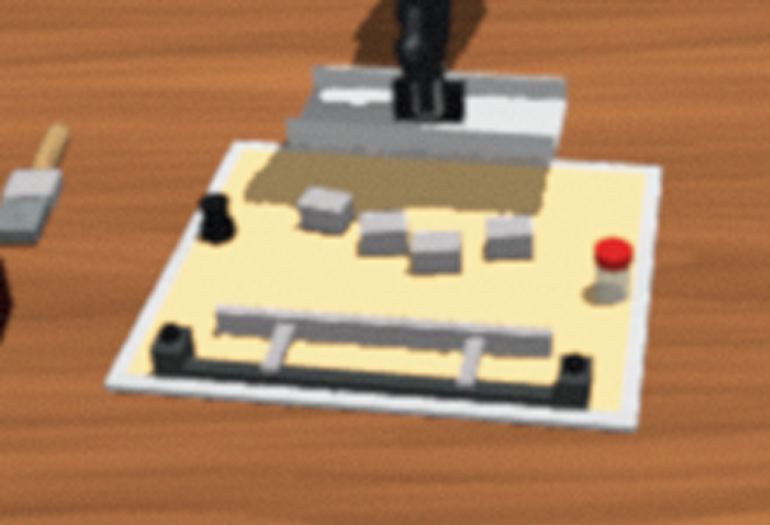

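View pics/t5c.png

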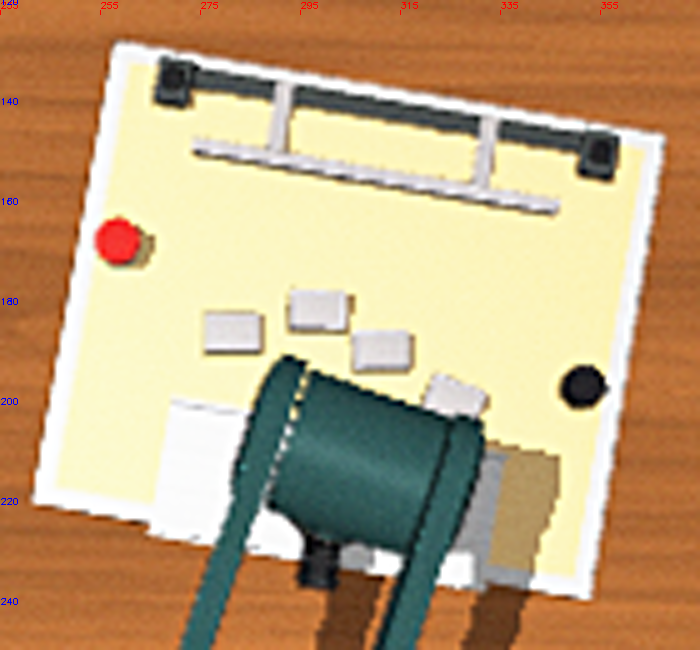

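jog_arm([
  [5,6,0,0,0],
  [5,16,-0.5,1,0],
  [5,27,-0.5,1,0],
  [5,36,-0.5,1,0],
  [5,43,-0.5,1,0],
  [5,47,-0.5,1,0],
  [5,49,-0.5,1,0],
  [5,49,-0.5,1,0],
])

```text
clock: 10.2
tcp_pos: [0.4535, -0.0816, 0.0264]
tool_rot: [1.329, 1.139, -1.308]
force: [0.2, 0.6, -4.1]
gripper_width: 0.013
```

```bash
python3 - <<'E'
from h import *
s=snap("w6");st(2,(.589,-.102,.0265),-8.5)
im,d=capture("scene");cv2.imwrite("pics/s6.png",cv2.resize(im[180:330,130:350,::-1],None,fx=3.5,fy=3.5,interpolation=cv2.INTER_CUBIC))
E
```

```text
t 10.35 tcp [ 0.4536 -0.0817  0.0266] x [ 0.0073  0.0107 -0.9999] yaw -8.51275470086272 F [ 0.0991  0.2508 -5.5502] T [ 0.0035  0.0005 -0.0527] w 0.012973938575663849 qv 0.002848726228893327 j [-0.3101  0.0254  1.8591  0.0131  1.2534 -0.1656]
delta tool mm [  0.9194 136.8653   0.0758] twist -0.012754700862720014
```

View pics/s6.png

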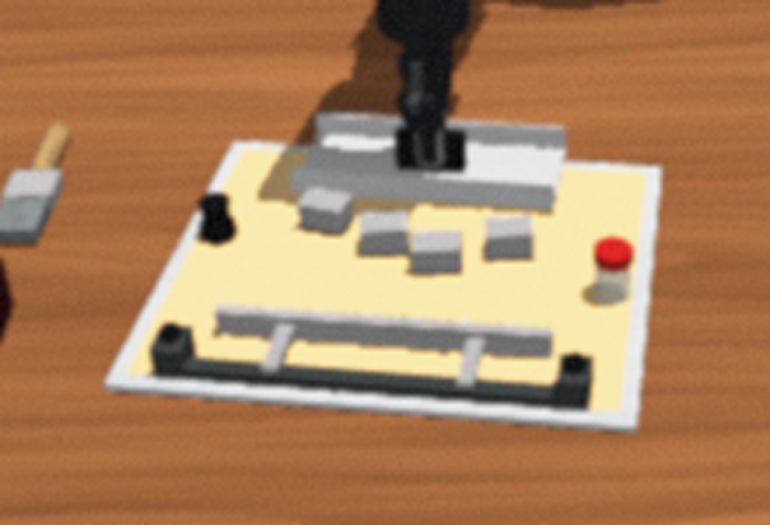

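View pics/w6.png

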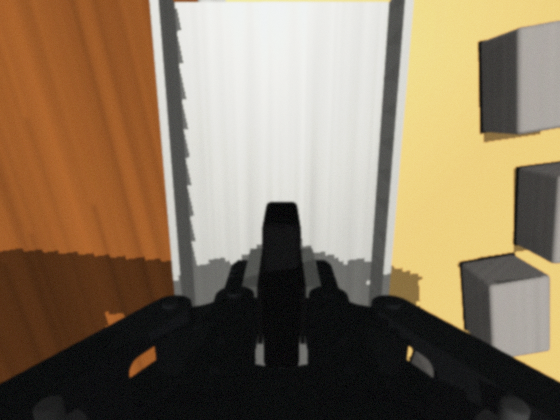

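jog_arm([
  [5,0,4,0,0],
  [5,0,11,0,0],
  [5,0,18,0,0],
  [5,0,25,0,0],
  [5,0.2,33,0,0],
  [5,0.3,41,0,0],
  [5,0.3,49,0,0],
  [5,0.4,56,0,0],
])

```text
clock: 11.4
tcp_pos: [0.5094, -0.09, 0.0264]
tool_rot: [1.329, 1.139, -1.308]
force: [-0.2, 0.4, -4.4]
gripper_width: 0.0131
```

```bash
python3 - <<'E'
from h import *
st(1,(.589,-.102,.0265),-8.5)
im,d=capture("scene");cv2.imwrite("pics/s7.png",cv2.resize(im[180:330,130:350,::-1],None,fx=3.5,fy=3.5,interpolation=cv2.INTER_CUBIC))
E
```

```text
t 11.45 tcp [ 0.5105 -0.0902  0.0267] x [ 0.0089  0.0104 -0.9999] yaw -8.511042122690075 F [ 0.579   0.6295 -5.2124] T [-0.059   0.     -0.0642] w 0.013085651341586216 qv 0.018499559234755488 j [-0.2922  0.1478  1.726   0.0132  1.2623 -0.1477]
delta tool mm [ 0.7626 79.3386  0.0287] twist -0.011042122690074763
```

View pics/s7.png

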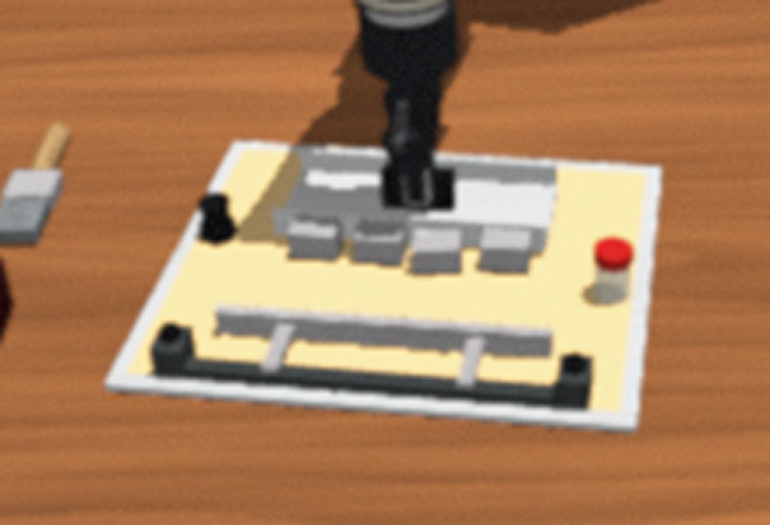

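All four are now in a row against the wall. I'll keep pushing to about 15 mm short of the estimated stop.

jog_arm([
  [5,0,6,0,0],
  [5,0,14,0,0],
  [5,0.2,23,0,0],
  [5,0.4,32,0,0],
  [5,0.5,41,0,0],
  [5,0.6,50,0,0],
  [5,0.6,58,0,0],
  [5,0.7,64,0,0],
])

```text
clock: 12.5
tcp_pos: [0.574, -0.0998, 0.0264]
tool_rot: [1.33, 1.138, -1.307]
force: [-2.1, 0.4, -3.3]
gripper_width: 0.0131
```

```bash
python3 - <<'E'
from h import *
snap("w8")
s=st(1,(.592,-.1023,.0265),-8.5); st(0)
im,d=capture("scene");cv2.imwrite("pics/s8.png",cv2.resize(im[220:310,170:310,::-1],None,fx=5.5,fy=5.5,interpolation=cv2.INTER_CUBIC))
im,d=capture("top");np.savez("t8.npz",im=im);crop("t8",265,130,90,70,8,"t8c")
E
```

```text
t 12.6 tcp [ 0.5746 -0.0999  0.0267] x [ 0.0104  0.01   -0.9999] yaw -8.507633395509153 F [ 0.5862  0.0685 -4.7926] T [ 0.0207 -0.0257  0.0274] w 0.013030127159211192 qv 0.01399346527861708 j [-0.2763  0.2799  1.5659  0.013   1.2885 -0.1314]
delta tool mm [ 0.3515 17.5238 -0.1875] twist -0.007633395509152763
t 12.6 tcp [ 0.5746 -0.0999  0.0267] x [ 0.0104  0.01   -0.9999] yaw -8.507633395509153 F [ 0.5862  0.0685 -4.7926] T [ 0.0207 -0.0257  0.0274] w 0.013030127159211192 qv 0.01399346527861708 j [-0.2763  0.2799  1.5659  0.013   1.2885 -0.1314]
```

View pics/s8.png

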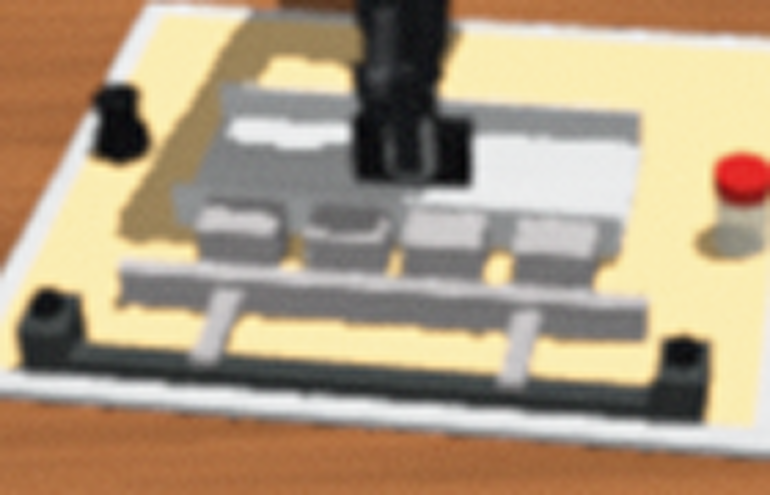

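View pics/w8.png

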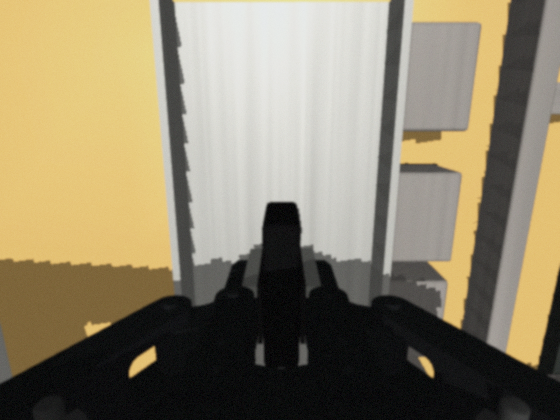

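View pics/t8c.png

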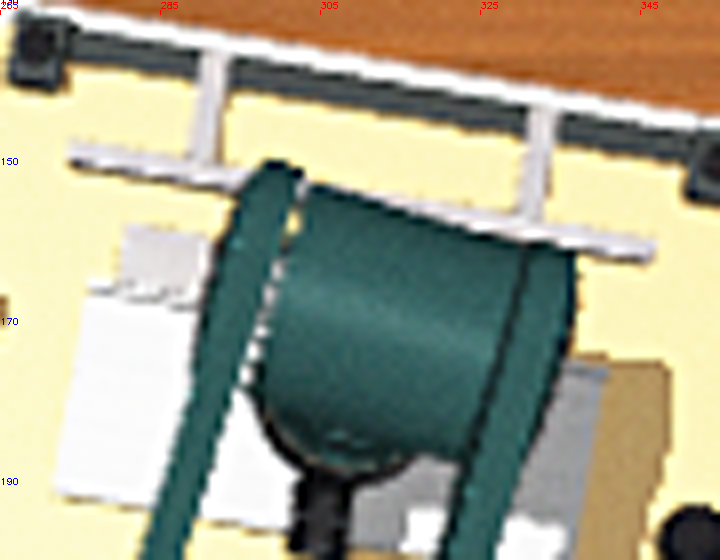

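```bash
python3 - <<'E'
from h import *
crop("w8",390,0,170,220,3,"w8c")
np.set_printoptions(precision=4,suppress=True)
O=np.array([.577,-.1]);a=np.radians(-8.5);U=np.array([[np.cos(a),np.sin(a)],[-np.sin(a),np.cos(a)]])
f=lambda uv,z:(wr("w8",uv,z)[:,:2]-O)@U.T
print("wt front",f([(479,25),(465,130),(461,172),(450,258)],.034))
print("bar bot",f([(513,10),(488,185),(463,345)],.008))
print("bar top",f([(547,10),(520,180),(490,340)],.031))
print("SE wall top outer", f([(410,5),(395,250)],.0365))
E
```

```text
wt front [[0.067  0.0962]
 [0.0669 0.0598]
 [0.0674 0.0437]
 [0.0675 0.0076]]
bar bot [[ 0.0941  0.1079]
 [ 0.0947  0.0335]
 [ 0.0942 -0.0533]]
bar top [[ 0.0924  0.1018]
 [ 0.0933  0.04  ]
 [ 0.0923 -0.034 ]]
SE wall top outer [[0.0411 0.1018]
 [0.0432 0.0122]]
```

View pics/w8c.png

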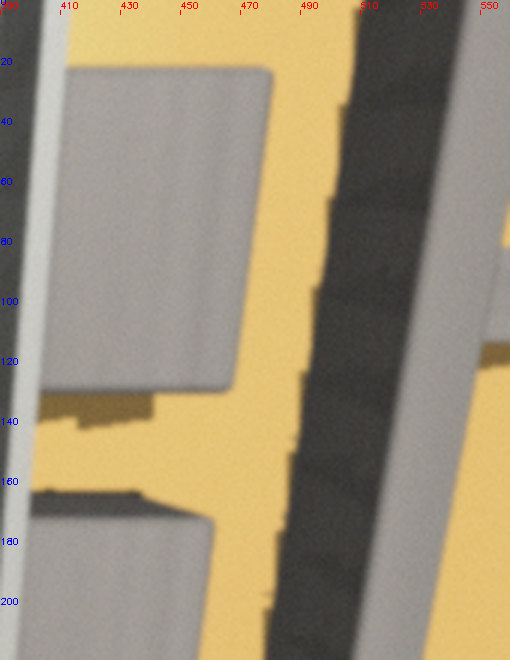

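jog_arm([
  [5,0,3,0,0],
  [5,0,7,0,0],
  [5,0,11,0,0],
  [5,0.2,14,0,0],
  [5,0.2,16.5,0,0],
  [5,0.3,18.5,0,0],
  [5,0.3,20,0,0],
  [5,0.3,20,0,0],
])

```text
clock: 13.7
tcp_pos: [0.5939, -0.1027, 0.0265]
tool_rot: [1.33, 1.136, -1.305]
force: [-0.2, 0.0, -5.6]
gripper_width: 0.0133
```

```bash
python3 - <<'E'
from h import *
snap("w9")
st(1,(.592,-.1023,.0265),-8.5)
crop("w9",390,0,170,220,3,"w9c")
E
```

```text
t 13.8 tcp [ 0.5939 -0.1027  0.0266] x [ 0.0103  0.0101 -0.9999] yaw -8.5095882529372 F [-0.5997  0.1458 -4.7269] T [-0.009   0.1316 -0.0245] w 0.013352507484620081 qv 0.0009383260959859926 j [-0.2721  0.3196  1.5148  0.0129  1.3    -0.127 ]
delta tool mm [ 0.0973 -1.9769 -0.1546] twist -0.009588252937199115
```

View pics/w9c.png

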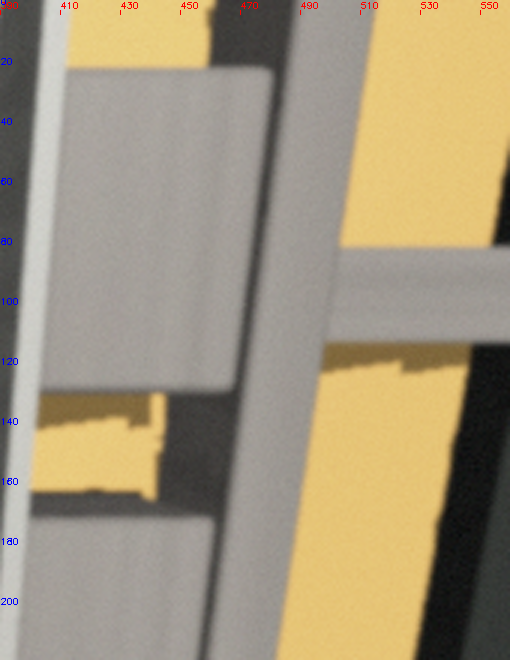

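jog_arm([
  [5,0,0.5,0,0],
  [5,0,1.0,0,0],
  [5,0,1.5,0,0],
  [5,0,1.5,0,0],
  [5,0,1.5,0,0],
  [5,0,1.5,0,0],
  [5,0,1.5,0,0],
  [5,0,1.5,0,0],
])

```text
clock: 14.8
tcp_pos: [0.5954, -0.103, 0.0266]
tool_rot: [1.33, 1.136, -1.305]
force: [-1.6, 0.7, -5.2]
gripper_width: 0.0129
```

jog_arm([
  [5,0,0.3,0,0],
  [5,0,0.6,0,0],
  [5,0,0.8,0,0],
  [5,0,0.8,0,0],
  [5,0,0.8,0,0],
  [5,0,0.8,0,0],
  [5,0,0.8,0,0],
  [5,0,0.8,0,0],
])

```text
clock: 15.8
tcp_pos: [0.596, -0.103, 0.0265]
tool_rot: [1.33, 1.137, -1.306]
force: [-3.5, -0.0, -4.4]
gripper_width: 0.0133
```

```bash
python3 - <<'E'
from h import *
snap("w10")
st(1)
crop("w10",390,0,170,220,3,"w10c")
E
```

```text
t 15.9 tcp [ 0.5961 -0.103   0.0265] x [ 0.0099  0.0102 -0.9999] yaw -8.510813923168712 F [-3.3672  0.7921 -3.451 ] T [ 0.1658  0.5806 -0.1404] w 0.013197007953558581 qv 0.00237879266019066 j [-0.2716  0.3243  1.5089  0.013   1.3016 -0.1265]
```

View pics/w10c.png

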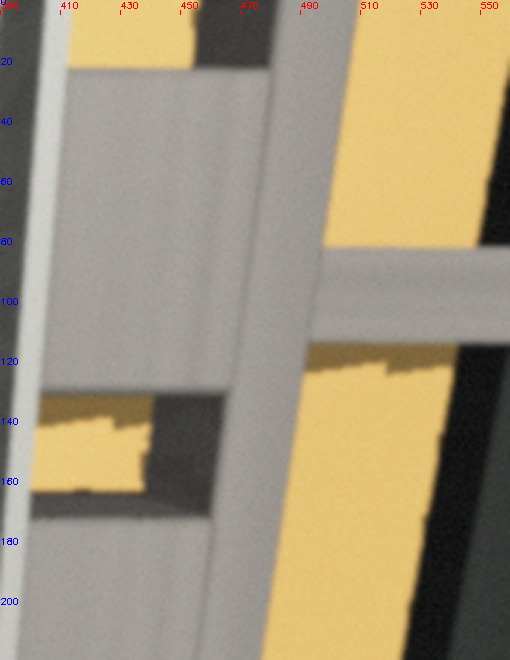

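jog_arm([
  [5,0,0.3,0,0],
  [5,0,0.5,0,0],
  [5,0,0.5,0,0],
  [5,0,0.5,0,0],
  [5,0,0.5,0,0],
  [5,0,0.5,0,0],
  [5,0,0.5,0,0],
  [5,0,0.5,0,0],
])

```text
clock: 16.9
tcp_pos: [0.5961, -0.103, 0.0263]
tool_rot: [1.33, 1.137, -1.306]
force: [-4.8, 0.8, -3.6]
gripper_width: 0.0131
```

```bash
python3 - <<'E'
from h import *
st(1);st(1);st(1)
E
```

```text
t 16.95 tcp [ 0.5961 -0.103   0.0264] x [ 0.0089  0.0104 -0.9999] yaw -8.512703364726166 F [-4.7732  0.8649 -3.7052] T [ 0.1716  0.9256 -0.1802] w 0.01324865266587672 qv 0.0014724052889903837 j [-0.2715  0.3253  1.5079  0.0129  1.3026 -0.1264]
t 17.0 tcp [ 0.5961 -0.103   0.0263] x [ 0.0089  0.0104 -0.9999] yaw -8.509796713148281 F [-3.9096  0.9494 -3.6994] T [ 0.1214  0.9441 -0.1444] w 0.013469360372733859 qv 0.00124203767420772 j [-0.2715  0.3253  1.5079  0.0129  1.3026 -0.1264]
t 17.05 tcp [ 0.5961 -0.103   0.0263] x [ 0.0089  0.0104 -0.9999] yaw -8.511689175784388 F [-4.9221  0.4019 -3.7937] T [ 0.0581  0.8466 -0.1371] w 0.013126682914736782 qv 0.0020165757521177995 j [-0.2715  0.3253  1.508   0.0129  1.3025 -0.1264]
```

jog_arm([
  [5,0,0.3,0,0.1],
  [5,0,0.6,0,0.15],
  [5,0,0.8,0,0.15],
  [5,0,0.8,0,0.15],
  [5,0,0.8,0,0.15],
  [5,0,0.8,0,0.15],
  [5,0,0.8,0,0.15],
  [5,0,0.8,0,0.15],
])

```text
clock: 18.05
tcp_pos: [0.5962, -0.103, 0.026]
tool_rot: [1.331, 1.138, -1.309]
force: [-5.5, 0.2, -3.5]
gripper_width: 0.0133
```

```bash
python3 - <<'E'
from h import *
snap("w11")
st(1);st(1);st(1)
im,d=capture("scene");cv2.imwrite("pics/s11.png",cv2.resize(im[220:310,170:310,::-1],None,fx=5.5,fy=5.5,interpolation=cv2.INTER_CUBIC))
crop("w11",390,0,170,220,3,"w11c")
E
```

```text
t 18.15 tcp [ 0.5962 -0.1031  0.0261] x [ 0.007   0.0106 -0.9999] yaw -8.639752286394957 F [-5.1317  1.3362 -4.3001] T [0.1299 1.0217 0.0059] w 0.012805442272684918 qv 0.001038139671059923 j [-0.2714  0.327   1.5064  0.0125  1.3043 -0.1239]
t 18.2 tcp [ 0.5962 -0.103   0.026 ] x [ 0.0069  0.0106 -0.9999] yaw -8.639175138468117 F [-6.0507  1.1847 -3.5436] T [0.1737 1.0919 0.0182] w 0.012983940772868203 qv 0.0021404607392755985 j [-0.2714  0.327   1.5065  0.0125  1.3043 -0.1239]
t 18.25 tcp [ 0.5962 -0.103   0.0261] x [ 0.007   0.0106 -0.9999] yaw -8.639428833750511 F [-5.8307  1.1589 -4.2566] T [0.1856 1.0374 0.0195] w 0.012980898640421528 qv 0.0026912418761590885 j [-0.2713  0.3269  1.5064  0.0126  1.3043 -0.1239]
```

View pics/s11.png

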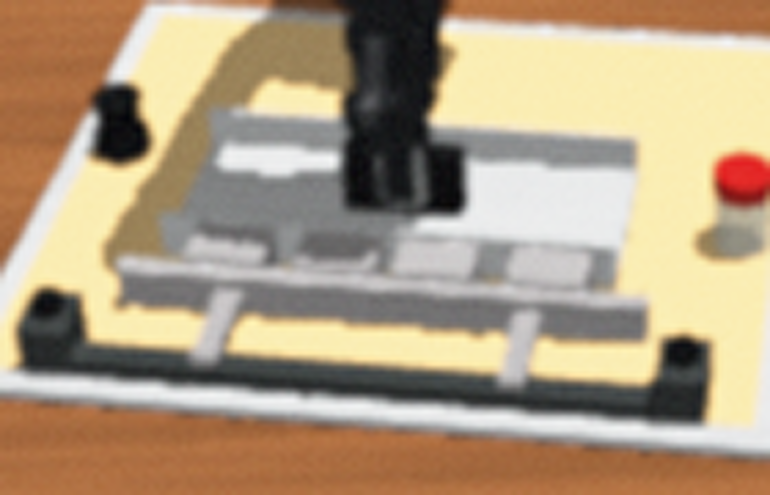

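View pics/w11c.png

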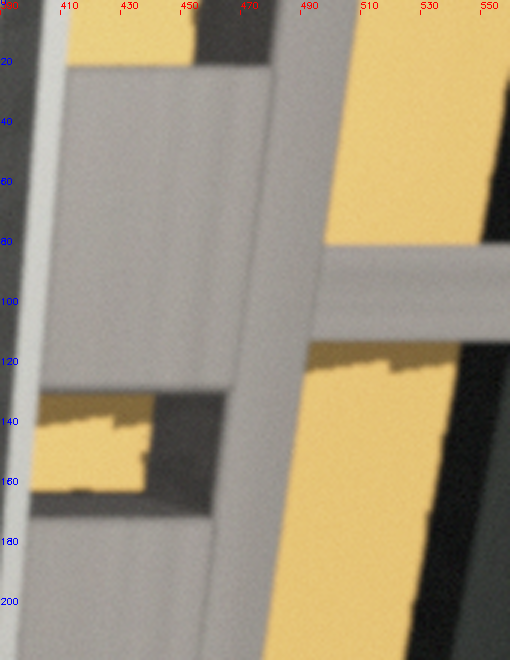

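Torque about z is now near zero, so the load is even along the row, at 6 N. I'll press slightly more, to about 7.5 N, and hold.

jog_arm([
  [5,0,0.4,0,0],
  [5,0,0.8,0,0],
  [5,0,1.0,0,0],
  [5,0,1.0,0,0],
  [5,0,1.0,0,0],
  [5,0,1.0,0,0],
  [5,0,1.0,0,0],
  [5,0,1.0,0,0],
])

```text
clock: 19.3
tcp_pos: [0.5962, -0.103, 0.0257]
tool_rot: [1.33, 1.14, -1.311]
force: [-6.4, 1.7, -3.6]
gripper_width: 0.013
```

```bash
python3 - <<'E'
from h import *
st(1);st(1);st(1)
E
```

```text
t 19.35 tcp [ 0.5962 -0.1031  0.0257] x [ 0.0046  0.0109 -0.9999] yaw -8.62546608162693 F [-6.1908 -0.0245 -4.9049] T [0.1879 1.1297 0.0388] w 0.01319737108156006 qv 0.0025720827244366004 j [-0.2712  0.329   1.5046  0.0122  1.3065 -0.1239]
t 19.4 tcp [ 0.5962 -0.1031  0.0257] x [ 0.0046  0.0109 -0.9999] yaw -8.626073726725437 F [-6.2083  1.4646 -3.4823] T [ 0.1348  1.1126 -0.0495] w 0.012916526956729466 qv 0.00172822808316271 j [-0.2712  0.329   1.5046  0.0122  1.3065 -0.1239]
t 19.45 tcp [ 0.5962 -0.103   0.0256] x [ 0.0046  0.011  -0.9999] yaw -8.624106343446075 F [-6.1915  0.946  -3.0782] T [ 0.1184  1.1535 -0.0566] w 0.012953407546266239 qv 0.002067380102377513 j [-0.2712  0.329   1.5046  0.0122  1.3065 -0.1239]
```

jog_arm([
  [5,0,0.5,0,0],
  [5,0,1.0,0,0],
  [5,0,1.3,0,0],
  [5,0,1.3,0,0],
  [5,0,1.3,0,0],
  [5,0,1.3,0,0],
  [5,0,1.3,0,0],
  [5,0,1.3,0,0],
])

```text
clock: 20.45
tcp_pos: [0.5963, -0.1031, 0.0252]
tool_rot: [1.328, 1.142, -1.313]
force: [-7.3, 0.3, -3.0]
gripper_width: 0.0132
```

```bash
python3 - <<'E'
from h import *
st(1);st(1);st(1)
im,d=capture("scene");cv2.imwrite("pics/s12.png",cv2.resize(im[220:310,170:310,::-1],None,fx=5.5,fy=5.5,interpolation=cv2.INTER_CUBIC))
E
```

```text
t 20.5 tcp [ 0.5962 -0.1031  0.0251] x [ 0.0014  0.0113 -0.9999] yaw -8.607958265890785 F [-7.9912  0.5495 -2.7385] T [ 0.1425  1.212  -0.1145] w 0.01319527732759428 qv 0.0016914214761899569 j [-0.271   0.3316  1.5022  0.0117  1.3094 -0.1238]
t 20.55 tcp [ 0.5963 -0.1031  0.0252] x [ 0.0015  0.0113 -0.9999] yaw -8.611593342856217 F [-6.2925  0.685  -3.2673] T [ 0.1764  1.195  -0.027 ] w 0.01318115915478284 qv 0.0018533442621390475 j [-0.271   0.3316  1.5022  0.0117  1.3094 -0.1238]
t 20.6 tcp [ 0.5963 -0.1031  0.0252] x [ 0.0015  0.0114 -0.9999] yaw -8.609040559153682 F [-7.0911  1.5521 -2.2197] T [ 0.1338  1.1864 -0.0552] w 0.013313878056210917 qv 0.001693753028062788 j [-0.271   0.3316  1.5022  0.0118  1.3094 -0.1238]
```

View pics/s12.png

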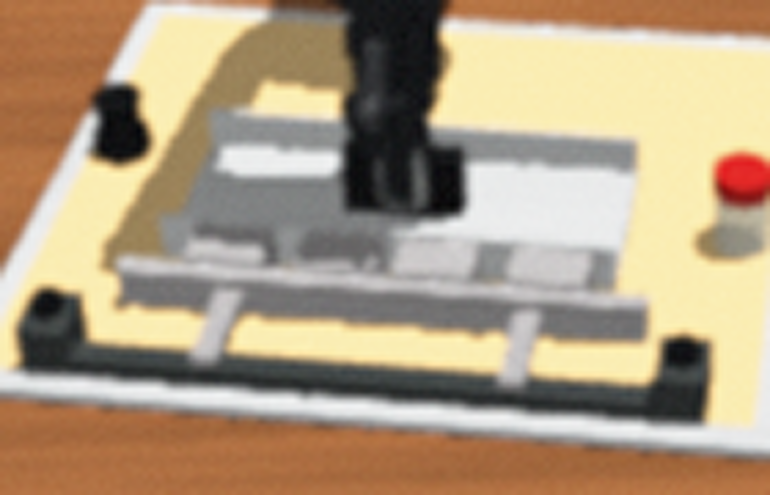

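The row is pressed home at about 7 N with almost no torque about z. Now I back off straight, then lift.

jog_arm([
  [5,0,-1,0,0],
  [5,0,-3,0,0],
  [5,0,-8,0,0],
  [5,0,-18,0,0],
  [5,-3,-30,0,0],
  [5,-8,-42,0,0],
  [5,-10,-50,0,0],
  [5,-10,-50,0,0],
])

```text
clock: 21.65
tcp_pos: [0.5465, -0.0957, 0.0357]
tool_rot: [1.328, 1.142, -1.313]
force: [0.3, -0.5, -4.2]
gripper_width: 0.0131
```

jog_arm([
  [5,-8,0,0,0],
  [5,-22,0,0,0],
  [5,-40,-5,0,0],
  [5,-58,-10,0,0],
  [5,-75,-10,0,0],
  [5,-87,-10,0,0],
  [5,-90,-10,0,0],
  [5,-90,-10,0,0],
])

```text
clock: 22.65
tcp_pos: [0.5362, -0.0951, 0.1255]
tool_rot: [1.328, 1.142, -1.313]
force: [0.2, 0.7, -4.2]
gripper_width: 0.0129
```

```bash
python3 - <<'E'
from h import *
snap("w13")
st(2,(.5368,.3300,.12),-78.95)
im,d=capture("scene");cv2.imwrite("pics/s13.png",cv2.resize(im[220:310,170:310,::-1],None,fx=5.5,fy=5.5,interpolation=cv2.INTER_CUBIC))
E
```

```text
t 22.8 tcp [ 0.5358 -0.095   0.1246] x [ 0.0004  0.0117 -0.9999] yaw -8.616614544855112 F [ 1.2028 -0.0536 -5.0188] T [ 0.0002 -0.0006  0.024 ] w 0.01314501347074395 qv 0.0015556667218932798 j [-0.2865  0.1209  1.5475  0.0114  1.4761 -0.1372]
delta tool mm [   9.5805  -62.6772 -420.2689] twist 70.33338545514489
```

View pics/w13.png

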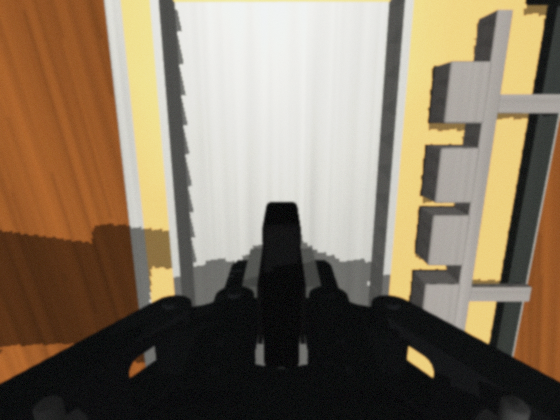

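View pics/s13.png

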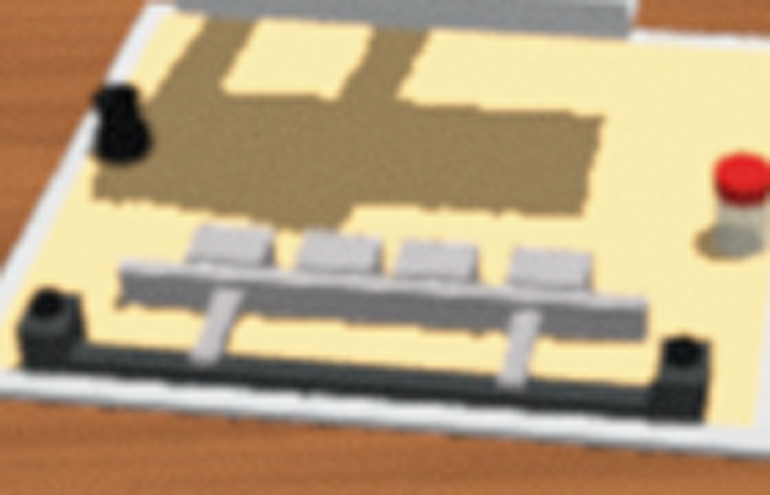

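All four weights stand flush against the stop bar, at (452,92), (448,170), (440,232) and (435,298) in the wrist view. Now the straightedge goes back to the rest.

jog_arm([
  [5,0,-3,-15,4],
  [5,0,-8,-50,11],
  [5,0,-15,-95,19],
  [5,0,-22,-140,27],
  [5,0,-28,-180,33],
  [5,0,-31,-205,36],
  [5,0,-32,-210,37],
  [5,0,-32,-210,37],
])

```text
clock: 23.85
tcp_pos: [0.5354, 0.1171, 0.1266]
tool_rot: [1.773, 0.733, -1.766]
force: [-0.0, -0.6, -4.7]
gripper_width: 0.0133
```

```bash
python3 - <<'E'
from h import *
st(3,(.537,.3297,.10),-78.95)
E
```

```text
t 24.0 tcp [0.5357 0.1163 0.127 ] x [ 0.0003  0.0111 -0.9999] yaw -45.67826947528074 F [-0.5184 -0.3382 -5.1514] T [-0.0461 -0.0342  0.0015] w 0.013015271324300066 qv 0.0030328426626907326 j [0.1038 0.1251 1.5379 0.0111 1.4771 0.9   ]
delta tool mm [  29.3666 -151.5586 -149.7867] twist 33.27173052471926
```

jog_arm([
  [5,2,-10,-10,3],
  [5,7,-33,-33,9],
  [5,13,-68,-67,17],
  [5,19,-105,-104,25],
  [5,25,-133,-132,30],
  [5,28,-148,-146,33],
  [5,29.4,-151.6,-149.8,33.3],
  [5,29.4,-151.6,-149.8,33.3],
])

```text
clock: 25.0
tcp_pos: [0.5372, 0.3287, 0.0996]
tool_rot: [2.126, 0.216, -2.124]
force: [-0.0, -0.1, -4.5]
gripper_width: 0.0127
```

```bash
python3 - <<'E'
from h import *
for _ in range(3): capture("top")
snap("w14")
st(1,(.537,.3297,.0205),-78.95)
im,d=capture("scene");cv2.imwrite("pics/s14.png",cv2.resize(im[150:300,340:460,::-1],None,fx=4,fy=4,interpolation=cv2.INTER_CUBIC))
E
```

```text
t 25.25 tcp [0.5373 0.3287 0.1003] x [ 0.0006  0.0111 -0.9999] yaw -79.04452917903626 F [-0.3088 -0.0868 -5.5611] T [-0.0349 -0.012  -0.0591] w 0.013057897078969172 qv 0.004662264849197722 j [0.4541 0.3157 1.3639 0.0098 1.4567 1.8326]
delta tool mm [79.7806 -0.1341  0.3459] twist -0.09452917903625746
```

View pics/s14.png

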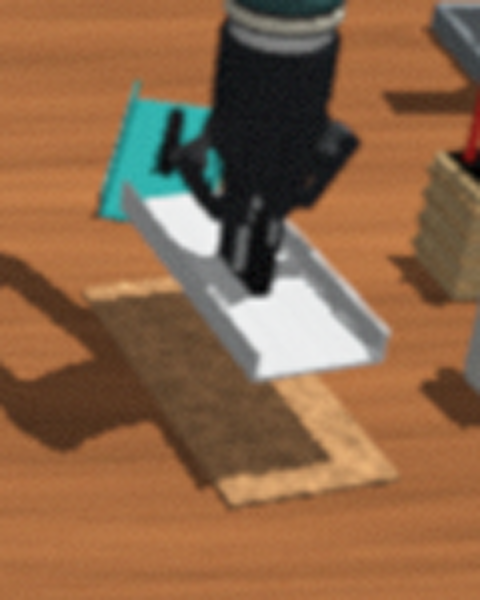

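View pics/w14.png

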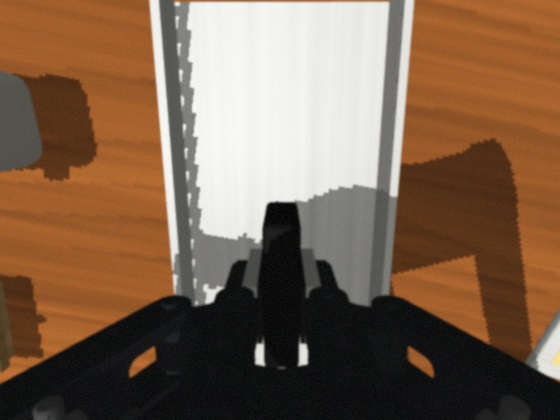

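jog_arm([
  [5,8,0,0,0],
  [5,22,0,0.3,0],
  [5,38,0,0.3,0],
  [5,53,0,0.3,0],
  [5,65,0,0.3,0],
  [5,73,0,0.3,0],
  [5,76,0,0.3,0],
  [5,76,0,0.3,0],
])

```text
clock: 26.3
tcp_pos: [0.5372, 0.3298, 0.0245]
tool_rot: [2.128, 0.216, -2.124]
force: [0.8, -0.1, -4.3]
gripper_width: 0.0132
```

```bash
python3 - <<'E'
from h import *
st(3,(.5365,.3295,.0205),-78.95)
im,d=capture("scene");cv2.imwrite("pics/s15.png",cv2.resize(im[150:300,340:460,::-1],None,fx=4,fy=4,interpolation=cv2.INTER_CUBIC))
E
```

```text
t 26.45 tcp [0.5375 0.33   0.0251] x [ 0.002   0.0119 -0.9999] yaw -79.03387052133021 F [-0.3011  0.5585 -4.8892] T [-0.0156  0.0011  0.0078] w 0.013225918771225626 qv 0.0010463494909463428 j [0.4556 0.3779 1.4402 0.0101 1.3164 1.8326]
delta tool mm [4.6252 0.3141 1.1324] twist -0.083870521330212
```

View pics/s15.png

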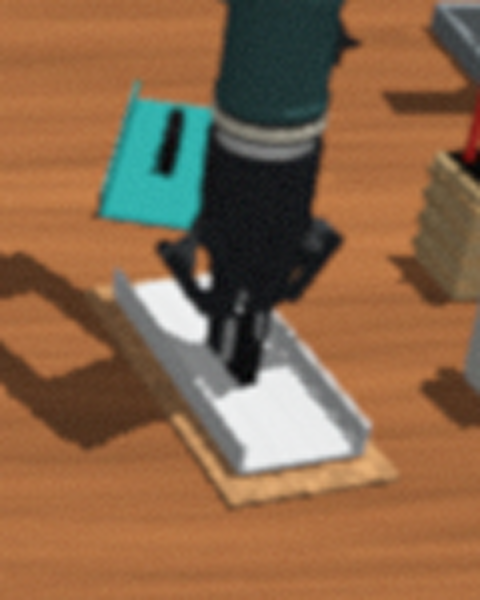

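jog_arm([
  [5,1,0.2,0.8,0],
  [5,2,0.2,0.8,0],
  [5,2.7,0.2,0.8,0],
  [5,3.3,0.2,0.8,0],
  [5,3.8,0.2,0.8,0],
  [5,3.8,0.2,0.8,0],
  [5,3.8,0.2,0.8,0],
  [5,3.8,0.2,0.8,0],
])

```text
clock: 27.5
tcp_pos: [0.5368, 0.3297, 0.0213]
tool_rot: [2.13, 0.217, -2.123]
force: [0.4, 0.8, -4.7]
gripper_width: 0.0131
```

```bash
python3 - <<'E'
from h import *
st(2,(.5365,.3295,.0195),-78.95)
E
```

```text
t 27.6 tcp [0.5368 0.3297 0.0213] x [ 0.0021  0.0119 -0.9999] yaw -79.03442712845259 F [-0.3844 -0.2127 -5.1732] T [ 0.0121 -0.0648 -0.0496] w 0.013156605843218643 qv 0.0008772165667600468 j [0.4557 0.38   1.4457 0.0101 1.3088 1.8326]
delta tool mm [1.8203 0.114  0.3596] twist -0.08442712845258882
```

jog_arm([
  [5,0.4,0,0.3,0],
  [5,0.8,0,0.3,0],
  [5,1.1,0,0.3,0],
  [5,1.3,0,0.3,0],
  [5,1.3,0,0.3,0],
  [5,1.3,0,0.3,0],
  [5,1.3,0,0.3,0],
  [5,1.3,0,0.3,0],
])

```text
clock: 28.6
tcp_pos: [0.5367, 0.3298, 0.0205]
tool_rot: [2.13, 0.217, -2.122]
force: [-2.0, -0.3, 0.3]
gripper_width: 0.0132
```

```bash
python3 - <<'E'
from h import *
st(2,(.5365,.3295,.0195),-78.95)
im,d=capture("scene");cv2.imwrite("pics/s16.png",cv2.resize(im[150:300,340:460,::-1],None,fx=4,fy=4,interpolation=cv2.INTER_CUBIC))
im,d=capture("top");np.savez("t16.npz",im=im);crop("t16",145,145,65,95,6,"t16c")
E
```

```text
t 28.7 tcp [0.5367 0.3298 0.0205] x [ 0.0026  0.0123 -0.9999] yaw -79.02631832729489 F [-2.5939  0.5335  1.9459] T [-0.1732  0.0011 -0.0312] w 0.013213752100392832 qv 0.0026023351427750586 j [0.456  0.3804 1.4471 0.0102 1.3064 1.8327]
delta tool mm [0.9764 0.3021 0.2476] twist -0.07631832729488508
```

View pics/t16c.png

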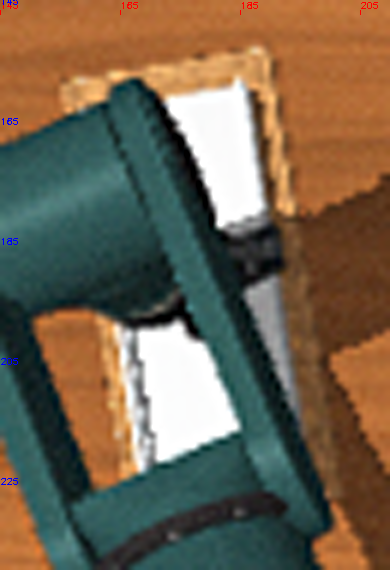

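View pics/s16.png

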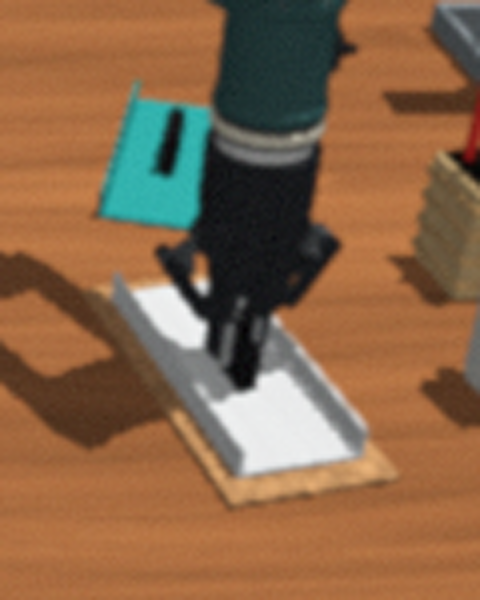

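It is down on the cork, with contact felt (Fz went from -4.9 to +1.9 N). I'll open only to 30 mm to clear the walls, then rise.

jog_arm([
  [10,0,0,0,0],
  [16,0,0,0,0],
  [22,0,0,0,0],
  [28,0,0,0,0],
  [35,0,0,0,0],
  [35,0,0,0,0],
  [35,0,0,0,0],
  [35,0,0,0,0],
])

```text
clock: 29.8
tcp_pos: [0.5367, 0.3298, 0.0205]
tool_rot: [2.13, 0.217, -2.122]
force: [0.3, -0.6, 0.0]
gripper_width: 0.0296
```

jog_arm([
  [35,-5,0,0,0],
  [35,-20,0,0,0],
  [35,-45,0,0,0],
  [35,-80,0,0,0],
  [35,-120,0,0,0],
  [35,-160,0,0,0],
  [35,-190,0,0,0],
  [35,-200,0,0,0],
])

```text
clock: 30.8
tcp_pos: [0.5372, 0.3279, 0.2249]
tool_rot: [2.138, 0.22, -2.116]
force: [-0.2, 0.0, -0.0]
gripper_width: 0.0296
```

```bash
python3 - <<'E'
from h import *
for _ in range(3): capture("top")
snap("w17"); st()
crop("w17",200,20,200,270,2,"w17c")
E
```

```text
t 31.0 tcp [0.5356 0.3271 0.2191] x [ 0.0007  0.0113 -0.9999] yaw -79.02590309448117 F [ 0.1135  0.9778 -0.5988] T [-0.0762 -0.0133 -0.0236] w 0.030242804688338905 qv 0.020040312255927617 j [0.4529 0.2588 1.1971 0.0099 1.6801 1.8333]
```

View pics/w17.png

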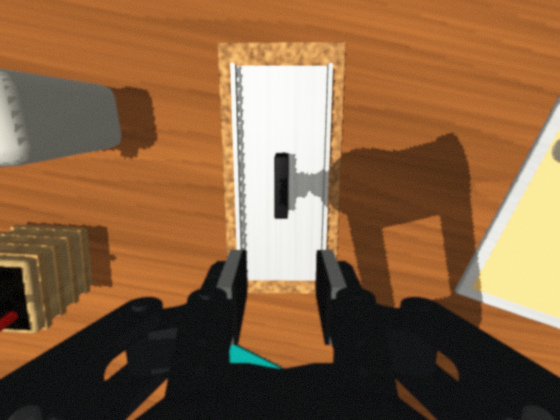

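View pics/w17c.png

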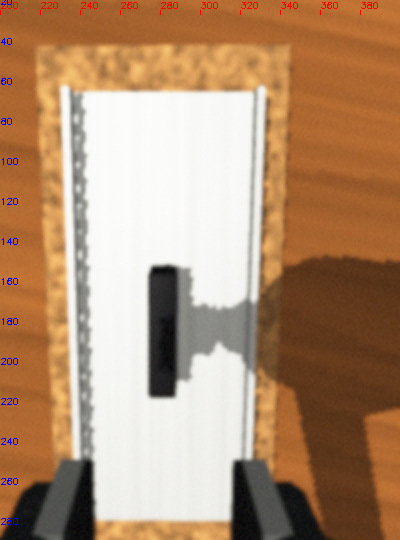

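```bash
python3 - <<'E'
from h import *
np.set_printoptions(precision=4,suppress=True)
a=np.radians(11.05);e=np.array([np.cos(a),np.sin(a)]);n=np.array([-e[1],e[0]])
f=lambda uv,z:wr("w17",uv,z)[:,:2]@np.c_[e,n]
print("rest top",f([(218,42.5),(345,42.5)],.006),"bot",f([(282,292.5)],.006))
print("rest sides mid",f([(224,180),(338.5,180)],.006))
print("bar top",f([(230.5,63),(333,63)],.030),"sides mid",f([(235,180),(328,180)],.03),"base bot",f([(282,281)],.010), "base top",f([(282,66)],.010))
print("grip",f([(275,153),(289,153),(288,218),(275,218)],.046).mean(0))
E
```

```text
rest top [[0.7197 0.2799]
 [0.7193 0.161 ]] bot [[0.4605 0.2201]]
rest sides mid [[0.589  0.28  ]
 [0.589  0.1618]]
bar top [[0.6986 0.2654]
 [0.6983 0.1746]] sides mid [[0.5934 0.2651]
 [0.5934 0.1756]] base bot [[0.4768 0.2201]] base top [[0.6984 0.2199]]
grip [0.5905 0.2199]
```

The straightedge sits within about 2.5 mm lengthwise and 0.5 mm sideways of the pad's centre, square to it. One last look at everything.

```bash
python3 - <<'E'
from h import *
im,d=capture("scene");cv2.imwrite("pics/s18.png",im[:,:,::-1])
im,d=capture("top");np.savez("t18.npz",im=im);crop("t18",238,122,132,120,5,"t18c"); st()
E
```

```text
t 31.1 tcp [0.5354 0.327  0.2182] x [-0.0008  0.0106 -0.9999] yaw -79.02869640175881 F [0.0519 0.3437 0.1747] T [ 0.0184  0.0021 -0.0008] w 0.030037841176323788 qv 0.003174678615205561 j [0.4528 0.2596 1.1979 0.01   1.6802 1.8332]
```

View pics/s18.png

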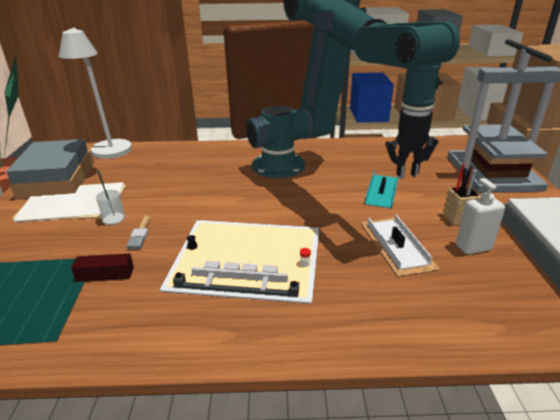

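View pics/t18c.png

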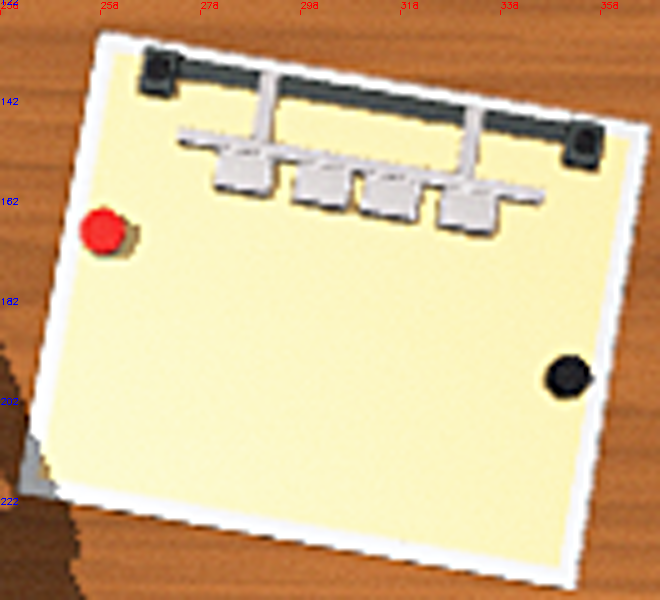

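All four weights are flush in a straight row against the bar, the jar and loupe haven't moved, and the straightedge is on the cork. I'm handing in.

```bash
python3 -c "
from workcell import order
print(order.sign_off())"
```

```text
the job is handed in; nothing more can be done
None
```

I pushed all four weights with the straightedge into one straight row against the stop bar, pressed them home, and put the straightedge back on its cork rest. I handed it in at about 31 s.

- **Press:** it held for about 4 s, building from about 5 N to 7 N, with a highest reading of about 8 N. Early on the push bore more on the robot's right. I turned the straightedge 0.15°, and the twisting moment about vertical fell to near zero.
- **Weights:** the last top view shows all four flush and square against the bar. The jar and loupe are in the same place as in the first picture.
- **Straightedge:** it is square on the pad, about 0.5 mm off centre sideways. Lengthwise, its ends put it about 2.5 mm off centre, while its grip shows about 0.5 mm.
- **Not perfect:** the tool picked up a tilt of 0.6–0.9° that the moves could not correct, so the straightedge may have been about half a degree off level while pushing. Contact along the row still looked and felt even.
- **At hand-in:** the arm touched nothing and the forces read close to zero.

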